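# Stop the mould-turning drive, refit its handwheel and reset the stop

### The job

Make the mould-turning drive safe by pressing the big mushroom stop on the sloping console until it stays down by itself. With the stop still down, fit the handwheel onto the drive's square spindle, all the way down onto the boss, and let go of it. Then turn the mushroom head clockwise, regrasping if need be, until it springs fully out again, and leave the other things on the bench where they are.

Things in the scene. Friction and masses are not known exactly. Their poses are not given: they have to be found in the camera images.
- console: grey control console, about 150 x 120 mm, its top panel sloping down towards the robot side (the console's own -x) by 0.26 rad, panel centre 62 mm above the bench, panel edge 42 mm (front) to 82 mm (back). Origin: centre of its underside; z up. Fixed to the bench, stands left or right of the handwheel, turned differently each time. Its two small 22 mm flush buttons are not used
- stop_top (a point): centre of the top of the black mushroom head, in the middle of the console's panel. z is the push axis, square to the sloping panel and pointing out of it; these axes do not turn with the head. The head is round, 60 mm across, its straight rim reaches from 6 to 22 mm below this point; out, this point is 47 mm off the panel. It moves down with the head
- stop (a joint): how far the mushroom is pushed in, m: 0 fully out, 0.0125 hard down. Pushing takes about 10 to 12 N; pushed hard down and let go, it stays caught at about 0.0105. Turning the head clockwise (seen from outside) frees it; only then does its 8 N spring lift it (the fingers feel the lift). It is not to be pulled out by force
- stop_turn (a joint): how far the mushroom head stands turned clockwise, rad, between hard ends at 0 and 2.8; it starts anywhere from 0 to 0.8 and stays where it is left. The angle at which the catch lets go differs each time, somewhere from 1.7 to 2.4
- drive: green drive housing 170 x 140 x 60 mm on a steel foot plate 210 x 160 mm, with a round steel boss 52 mm across and 12 mm high on top, and a motor stub at +x. Origin: centre of its underside; z up. Fixed to the bench, on the other side of the handwheel from the console
- seat (a point): centre of the flat top of the boss on the drive, 72 mm above the bench: the underside of the handwheel comes to rest here
- spindle_top (a point): centre of the top of the square steel spindle, 40 mm above the boss; x and y are square to its flats and z up. Spindle 22 x 22 mm, its top 4 mm narrowed to 18.5 mm; it stands at a different angle each time and turns stiffly (0.15 N m)
- wheel: handwheel 150 mm across lying flat on the bench, 0.45 kg: black rim 16 mm thick, four spokes 12 mm thick, and a square aluminium hub 44 x 44 mm and 60 mm tall with a square hole of 24 x 24 mm right through. Origin: centre of its underside; z up the hole, x and y square to the hub's and the hole's flats, spokes along x and y
- cup: white plastic cup, 68 mm across, 85 mm tall; bystander. Origin: centre of its underside
- bowl: grey bowl, 110 mm across, 45 mm tall; bystander. Origin: centre of its underside
- brush: brush 200 mm long with a wooden handle, lying; bystander. Origin: centre of its underside, handle to -x
- block: wooden block 100 x 50 x 35 mm; bystander. Origin: centre of its underside
Mind the look-alikes: they are no part of the job. Leave any red look-alike of the wheel alone.

How it is judged:
On the way, in this order (a step that is already met when the one before it is completed fails the run):
1. the mushroom stop stays down by itself, with the fingers off it (value of joint stop above 0.008 m and contact force between the fingers and console below 0.1 N), for 0.3 s.
2. the handwheel sits home on the spindle and is released, the stop still down (all of step 1 and z of wheel in the frame of seat below 0.005 m and horizontal distance between wheel and seat below 0.005 m and angle between wheel's own z axis and vertical below 0.06 rad and contact force between the fingers and wheel below 0.1 N), for 0.3 s.
3. the head is turned clockwise towards its release (past 1.5 rad) while it is still down, not pulled out (value of joint stop_turn above 1.5 rad and value of joint stop above 0.006 m), for 0.02 s.
At the end, for the whole second after the job is handed in: The mushroom is fully out (within 2.5 mm), the handwheel is home on the square spindle (underside within 5 mm of the boss, centre within 5 mm, level within 0.06 rad) and at rest, nothing held; bystanders within 30 mm of where they were (z of wheel in the frame of seat below 0.005 m and horizontal distance between wheel and seat below 0.005 m and angle between wheel's own z axis and vertical below 0.06 rad and value of joint stop below 0.0025 m and linear speed of wheel below 0.02 m/s and contact force between the fingers and wheel below 0.1 N and contact force between the fingers and console below 0.1 N); the robot touches nothing.
It fails at once if one of the bystanders (cup, bowl, brush, block) is moved by more than 30 mm (distance of any of cup, bowl, brush, block from where it was at the start of the episode above 0.03 m).
It also fails if it takes over 72 s, if anything falls off the work surface, if the arm or the gripper's body presses on something with over 40 N, if the wrist force passes 120 N, or if a joint passes its speed limit or range.

### The arm

A 6-joint arm with a two-finger parallel gripper is mounted at the origin on the work surface. World frame = base frame: x ahead of the robot, y to its left, z up, the work surface at z = 0. Lengths are in m, angles in rad, forces in N, time in s.
With the tool pointing down it reaches from about 0.325 to 0.85 m from the base axis. Payload 15.5 kg.
Tool frame: the origin (TCP) lies at the very end of the fingers, on their centre line; the grasp point (between the pads) lies hold_point_z behind it (hold_point_z is the distance from the TCP to the grasp point, in m); z points along the fingers, x is the direction in which the jaws open and shut, and the axes are right-handed (so a half turn about z gives the same grasp; the last joint's range is limited). The gripper opens to 91 mm and grips with 3 to 60 N. Pads are 32 mm wide; open, the fingers measure 118 mm over their backs; the gripper's body (76 mm by 178 mm) begins 60 mm behind the grasp point.
Start: joints at [-1.383, 0.494, 1.345, -0, 1.302, -0.096], TCP at [0.174, -0.6, 0.214] pointing down, gripper open.
Joint ranges: [-2.91, 2.91], [-0.82, 2.16], [0.22, 2.67], [-1.22, 4.37], [0.12, 2.79], [-3.08, 3.08]. Speed limits (rad/s): [1.89, 1.89, 2.57, 3.01, 3.01, 3.01].

### API

Orientations are given as a unit quaternion [w, x, y, z].
In Python, from station import observe, read_camera, camera_info, finish_job, hold_point_z gives the robot as it stands. The module is installed in compiled form; this text tells all that it offers.
- The arm moves only by the tool arm_command, never from a script. Its argument "rows" is a list of rows, each a list of 3 entries, a list of its own where there are three numbers: the finger opening in mm, from 0 to 91.2, then the shift along the tool's x, y, z in mm, then the turn, a rotation vector about the tool's x, y, z in rad. In form: [[grip, [dx, dy, dz], [ax, ay, az]], ...]. A call has 1 to 10 rows; each row is the pose to reach, as a shift and turn from the pose commanded when the call began, along the tool's axes at that moment; what a row does not reach only later rows make up. A row lasts 1/8 s, in which the tool goes at most 62.5 mm and 10.7 degrees, less where a joint would pass 70% of its speed; a pose out of reach is approached as far as the arm can. A call with a gripper value outside its range is refused whole. The fingers move at their own pace and stop on an object; the grip force is fixed at half the most. Time passes only in rows, so rows that repeat a pose let the fingers close. It gives the time, the measured TCP pose, the force and the opening at its end, in the units of the state.
- observe(): the state, without advancing time (a new reading comes with each control period).
- read_camera(name): name is "side" or "top"; returns (picture, depth): 420x560x3 uint8, red, green, blue; 420x560 float32, m along the optical axis (not along the pixel's ray), 0 where there is no reading.
- camera_info(name): a dict with "fov_y" (degrees; the focal length in pixels is half the picture's height over the tangent of half this angle, whatever the lens; pixels are square), "cx", "cy" (the principal point, pixels), "cam_to_world" (4x4, takes a point from camera to world coordinates). Camera axes: x right, y down, z forward; pixel columns grow to the right and rows downward; lengths in m; the calibration is good to about 2 mm. A picture is of the moment at which its call begins. camera_info takes no time and is no camera call.
- finish_job(): hands the job in, once; it reports no verdict.
The state is a dict: "clock": time; "joints": joint angles; "qvel": joint speeds; "joint_torque": joint torques, N m; "ee_pos": TCP position; "orientation": TCP orientation; "wrist_force": force on the tool from outside, world axes, zero at the start; "wrist_torque": the same for the moment, N m; "grip_width": finger opening in m.
Only numpy, scipy, OpenCV 4.12 (cv2) and the standard library are available. Lean on these libraries where they do the work, as an engineer would, in place of code of your own. Each camera call takes 0.05 s, during which the arm holds its last target.

## Working session

There is one attempt and no reset: what is moved stays moved. The work goes in short steps, Python scripts to look and compute and a tool call to move; the robot and the scene stay as the last step left them, time stands still between calls to the robot, and variables do not carry over. Pictures are saved under pics/ and viewed, and the job is handed in when it is done.

Besides the shell and the picture viewer there is one more tool, called by a JSON object that holds its "api" and its "payload", one argument or row to a line. arm_command: Moves the arm, as the interface text tells. Its arguments: {"type":"object","properties":{"rows":{"type":"array","items":{"type":"array"}}},"required":["rows"]}

```bash
mkdir -p pics; cat > h.py <<'E'
import numpy as np, cv2
from station import observe, read_camera, camera_info, finish_job, hold_point_z
def snap(n,tag):
    im,d=read_camera(n); cv2.imwrite(f'pics/{tag}.png',im[:,:,::-1]); np.savez(f'pics/{tag}.npz',im=im,d=d); return im,d
def load(tag):
    z=np.load(f'pics/{tag}.npz'); return z['im'],z['d']
def K(n):
    c=camera_info(n); f=210/np.tan(np.radians(c['fov_y'])/2); return f,c['cx'],c['cy'],np.array(c['cam_to_world'])
def pts(n,d):
    f,cx,cy,T=K(n); v,u=np.mgrid[:420,:560]
    p=np.stack([(u-cx)/f*d,(v-cy)/f*d,d],-1); return p@T[:3,:3].T+T[:3,3]
def ray(n,u,v,z):
    f,cx,cy,T=K(n); r=T[:3,:3]@np.array([(u-cx)/f,(v-cy)/f,1]); t=(z-T[2,3])/r[2]; return T[:3,3]+t*r
def proj(n,p):
    f,cx,cy,T=K(n); q=T[:3,:3].T@(np.array(p)-T[:3,3]); return f*q[0]/q[2]+cx,f*q[1]/q[2]+cy
E
python3 - <<'E'
from h import *
for n in('top','side'):
    snap(n,n+'0'); print(n,camera_info(n))
print(observe(),hold_point_z)
E
```

```text
top {'fov_y': 50.97368063507817, 'cx': 284.30196891524065, 'cy': 208.50317007278505, 'cam_to_world': array([[-0.00992162, -0.9925598 ,  0.12135326,  0.37045551],
       [-0.99994284,  0.01033171,  0.00275056,  0.01572015],
       [-0.00398388, -0.12131904, -0.99260557,  1.20833798],
       [ 0.        ,  0.        ,  0.        ,  1.        ]])}
side {'fov_y': 57.925568312215695, 'cx': 282.8693238614386, 'cy': 210.23312242192577, 'cam_to_world': array([[ 0.99929507, -0.02004947,  0.03173925,  0.47302866],
       [-0.03748988, -0.57725675,  0.81570163, -0.69458112],
       [ 0.00196731, -0.81631652, -0.57760148,  0.58228997],
       [ 0.        ,  0.        ,  0.        ,  1.        ]])}
{'clock': 0.1, 'joints': array([-1.38350858e+00,  4.94102890e-01,  1.34604572e+00,  1.88598493e-06,
        1.30249891e+00, -9.54940352e-02]), 'qvel': array([ 0.0011483 , -0.00149283, -0.00038402, -0.00070669,  0.0001852 ,
       -0.00135019]), 'joint_torque': array([ 1.30756624e-05, -8.80236983e+01, -3.82545698e+01,  7.06653879e-02,
        4.82370669e-02, -6.54413057e-06]), 'ee_pos': array([ 0.17433829, -0.59985026,  0.21341713]), 'orientation': array([-3.56119230e-04,  7.99695937e-01, -6.00404971e-01, -3.89057483e-04]), 'wrist_force': array([-0.39286677,  0.6929118 , -0.38410864]), 'wrist_torque': array([ 0.02266334,  0.00431595, -0.02435271]), 'grip_width': 0.09137912432415683} 0.0188
```

View pics/top0.png

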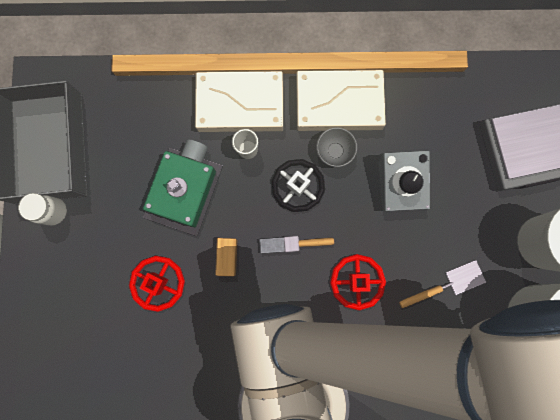

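View pics/side0.png

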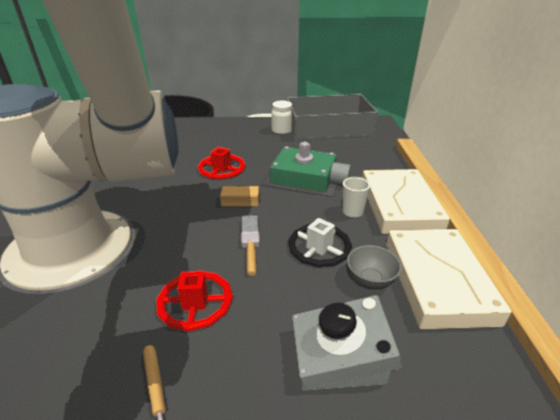

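The black-rimmed wheel with the aluminium hub is at top (298,185). The red wheels at (157,284) and (358,282) are look-alikes. The console with its black mushroom is at (408,182), and the green drive with its spindle is at (177,187). Next I'll crop these larger and measure.

```bash
python3 - <<'E'
from h import *
im,d=load('top0'); s,ds=load('side0')
a=cv2.resize(im[140:230,130:220],(400,400),interpolation=cv2.INTER_CUBIC)
b=cv2.resize(im[140:230,255:345],(400,400),interpolation=cv2.INTER_CUBIC)
c=cv2.resize(im[140:230,365:455],(400,400),interpolation=cv2.INTER_CUBIC)
e=cv2.resize(s[290:390,285:405],(400,333),interpolation=cv2.INTER_CUBIC)
cv2.imwrite('pics/crop0.png',cv2.resize(np.hstack([a,b])[:,:,::-1],(800,400)))
cv2.imwrite('pics/crop1.png',np.hstack([c[:333],e])[:,:,::-1])
P=pts('top',d); S=pts('side',ds)
print('bench z',np.median(P[340:360,180:220,2]), np.median(S[300:330,100:140,2]))
for (u,v) in [(178,188),(172,205),(298,182),(305,183),(411,182),(405,182),(400,210),(423,210),(395,160)]: print(u,v,P[v,u].round(4))
for (u,v) in [(338,310),(321,223),(305,146),(340,330)]: print('s',u,v,S[v,u].round(4))
E
```

```text
bench z -0.00016292004319262698 0.00016694807083511565
178 188 [0.5631 0.2918 0.0909]
172 205 [0.5228 0.3135 0.0633]
298 182 [ 0.5921 -0.0198 -0.    ]
305 183 [ 0.5788 -0.0367  0.0565]
411 182 [ 0.5692 -0.3026  0.1082]
405 182 [ 0.5697 -0.2879  0.1065]
400 210 [ 0.5063 -0.2903  0.0377]
423 210 [ 0.5097 -0.3626  0.0027]
395 160 [ 0.6328 -0.2714  0.0811]
s 338 310 [ 0.5756 -0.301   0.1089]
s 321 223 [ 0.5868 -0.0086  0.0587]
s 305 146 [0.5734 0.2847 0.1102]
s 340 330 [ 0.5734 -0.3363  0.1059]
```

View pics/crop0.png

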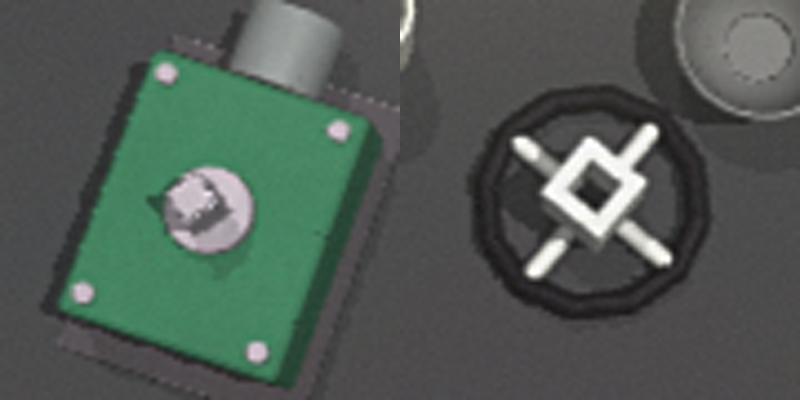

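View pics/crop1.png

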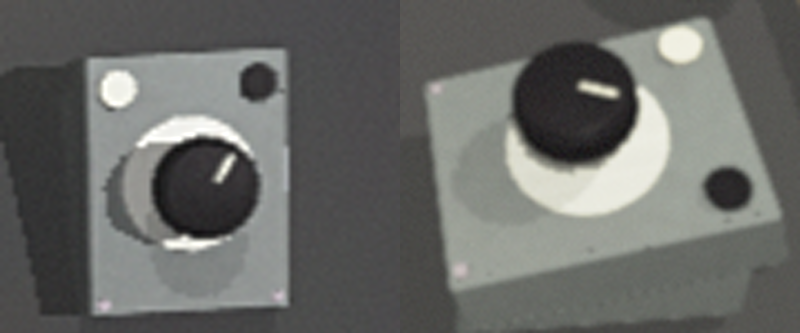

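```bash
python3 - <<'E'
from h import *
im,d=load('top0'); s,ds=load('side0')
P=pts('top',d); S=pts('side',ds)
def rect(p):
    r=cv2.minAreaRect((p[:,:2]*1000).astype(np.float32)); return np.round(r[0],1),np.round(r[1],1),round(r[2],1)
for nm,Q,I in(('top',P,im),('side',S,s)):
    I=I.astype(int); mx=I.max(-1)
    # console panel
    reg=(Q[...,0]>.45)&(Q[...,0]<.70)&(Q[...,1]>-.40)&(Q[...,1]<-.2)
    pan=reg&(mx>90)&(mx<190)&(Q[...,2]>.035)&(Q[...,2]<.095)
    q=Q[pan]; 
    for _ in range(5):
        c=q.mean(0); n=np.linalg.svd(q-c)[2][2]; n*=np.sign(n[2]); e=(q-c)@n; q=q[abs(e)<.0025]
    print(nm,'panel n',n.round(4),'tilt',np.arccos(n[2]).round(3),'yaw of down dir',np.arctan2(-n[1],-n[0]).round(4),len(q)); print(' rect',rect(q))
    pc=q.mean(0)
    h=Q[reg&((Q-pc)@n>.030)]; hh=(h-pc)@n
    print(' height max',np.percentile(hh,[50,90,98]).round(4),len(h))
    ex=np.array([n[2],0,-n[0]]);ex/=np.linalg.norm(ex);ey=np.cross(n,ex)
    top=h[hh>np.percentile(hh,98)-.012]
    ab=np.stack([(top-pc)@ex,(top-pc)@ey],-1)
    (cc),r=cv2.minEnclosingCircle((ab*1000).astype(np.float32)); print(' circ',cc,r)
    C=pc+ex*cc[0]/1000+ey*cc[1]/1000+n*.047; print(' stop_top',C.round(4))
    # hub
    dist=np.hypot(Q[...,0]-.585,Q[...,1]+.018)
    hb=Q[(dist<.05)&(Q[...,2]>.052)]; print(' hub',rect(hb),np.median(hb[:,2]),len(hb))
    rim=Q[(dist<.1)&(Q[...,2]>.008)&(Q[...,2]<.022)&(mx<70)]; print(' rim',cv2.minEnclosingCircle((rim[:,:2]*1000).astype(np.float32)))
    dist=np.hypot(Q[...,0]-.563,Q[...,1]-.29)
    sp=Q[(dist<.05)&(Q[...,2]>.105)]; print(' spin',rect(sp),np.median(sp[:,2]),len(sp), sp[:,:2].mean(0))
    sp=Q[(dist<.05)&(Q[...,2]>.078)]; print(' spinall',rect(sp),len(sp))
    bo=Q[(dist<.05)&(Q[...,2]>.069)&(Q[...,2]<.075)]; print(' boss',cv2.minEnclosingCircle((bo[:,:2]*1000).astype(np.float32)),len(bo))
    g=(I[...,1]>I[...,0]*1.5)&(Q[...,2]>.055)&(Q[...,2]<.065)&(dist<.15); print(' green',rect(Q[g]))
E
```

```text
top panel n [-0.2553 -0.0129  0.9668] tilt 0.259 yaw of down dir 0.0505 1354
 rect (array([ 581.2, -304.9]), array([149. , 119.6]), 2.0)
 height max [0.0452 0.0484 0.0499] 440
 circ (1.4510034322738647, -0.8196726441383362) 30.009044647216797
 stop_top [ 0.5693 -0.306   0.107 ]
 hub (array([582.4, -19.2]), array([44. , 44.8]), 49.6) 0.05938430374437509 204
 rim ((582.0069580078125, -18.573863983154297), 74.22227478027344)
 spin (array([569.9, 300.5]), array([22.2, 21.5]), 33.9) 0.11004908822845638 72 [0.56966891 0.29963449]
 spinall (array([569.7, 300.3]), array([22.7, 22.3]), 34.6) 109
 boss ((569.7677001953125, 300.2069091796875), 25.92426872253418) 160
 green (array([569.3, 300.1]), array([139.5, 168.4]), 70.7)
side panel n [-0.2409 -0.052   0.9692] tilt 0.249 yaw of down dir 0.2125 1449
 rect (array([ 583. , -309.8]), array([149.6, 119.8]), 2.6)
 height max [0.0458 0.0479 0.0488] 1104
 circ (9.947737693786621, 0.2733028829097748) 29.946638107299805
 stop_top [ 0.5707 -0.3104  0.1069]
 hub (array([583.6, -22.7]), array([46., 47.]), 48.1) 0.059191699437779355 263
 rim ((582.7135620117188, -24.888351440429688), 74.04630279541016)
 spin (array([571.4, 296.5]), array([21.7, 21.5]), 35.1) 0.11081335202005888 43 [0.57110228 0.29417546]
 spinall (array([571.5, 296.9]), array([25.9, 25.4]), 39.3) 134
 boss ((569.66455078125, 296.13763427734375), 27.83823013305664) 87
 green (array([572.1, 295.8]), array([141.4, 166.3]), 70.7)
```

```bash
cat >> h.py <<'E'
from scipy.spatial.transform import Rotation as Ro
def pose():
    o=observe(); q=o['orientation']; return np.array(o['ee_pos']),Ro.from_quat([q[1],q[2],q[3],q[0]])
N=np.array([-.2565,-.0115,.9665]); N/=np.linalg.norm(N)
def tool(z,yaw):
    z=np.array(z,float)/np.linalg.norm(z); h=np.array([np.cos(yaw),np.sin(yaw),0]); x=h-z*(h@z); x/=np.linalg.norm(x)
    return Ro.from_matrix(np.stack([x,np.cross(z,x),z],1))
def to(p,R,p0=None,R0=None):
    if p0 is None: p0,R0=pose()
    sh=R0.inv().apply(np.array(p)-p0)*1000; rv=(R0.inv()*R).as_rotvec()
    print('shift',sh.round(1),'rot',rv.round(3),'rows>=',max(np.linalg.norm(sh)/62.5,np.degrees(np.linalg.norm(rv))/10.7).__round__(1)); return sh,rv
E
python3 - <<'E'
from h import *
T=np.array([.570,-.308,.107])
to(T+N*.06,tool(-N,-1.288))
E
```

```text
shift [-173.4 -446.4   48.7] rot [0.252 0.061 0.008] rows>= 7.7
```

{"api": "arm_command", "payload": {
  "rows": [
    [0,[-20,-50,-30],[0,0,0]],
    [0,[-40,-105,-30],[0,0,0]],
    [0,[-60,-160,-20],[0.05,0.01,0]],
    [0,[-85,-215,-10],[0.1,0.03,0]],
    [0,[-110,-270,0],[0.15,0.04,0]],
    [0,[-130,-325,15],[0.2,0.05,0.01]],
    [0,[-150,-380,30],[0.25,0.06,0.01]],
    [0,[-173,-440,45],[0.252,0.061,0.008]],
    [0,[-173.4,-446.4,48.7],[0.252,0.061,0.008]],
    [0,[-173.4,-446.4,48.7],[0.252,0.061,0.008]]
  ]
}}

```text
clock: 1.35
ee_pos: [0.5547, -0.3087, 0.1647]
orientation: [-0.082, 0.791, -0.598, 0.099]
wrist_force: [-0.4, -0.2, 1.0]
grip_width: 0.0002
```

```bash
python3 - <<'E'
from h import *
o=observe(); print(o['clock'],o['joints'].round(3),o['wrist_force'].round(2),o['grip_width'])
T=np.array([.570,-.308,.107])
to(T+N*.06,tool(-N,-1.288)); to(T+N*.005,tool(-N,-1.288))
snap('top','top1');snap('side','side1')
E
```

```text
1.35 [-0.699  0.471  1.582  0.221  0.908  0.475] [-0.37 -0.23  1.02] 0.00018452394790848057
shift [-0.   0.  -0.3] rot [0.001 0.    0.001] rows>= 0.0
shift [-0.  -0.1 54.7] rot [0.001 0.    0.001] rows>= 0.9
```

View pics/side1.png

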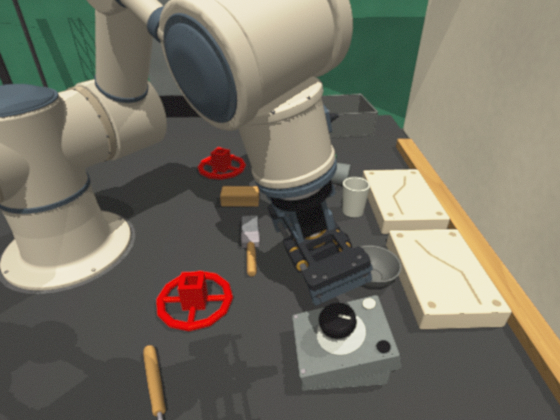

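View pics/top1.png

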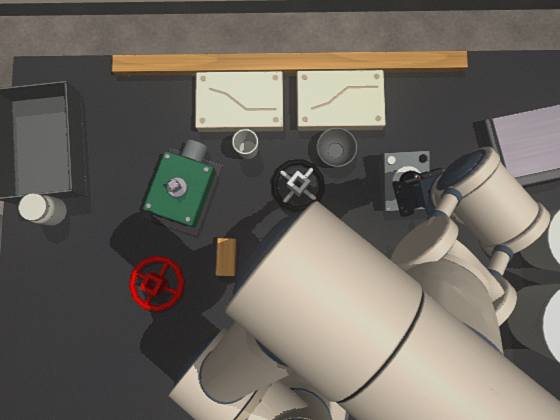

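```bash
python3 - <<'E'
from h import *
p,R=pose(); print(proj('side',p),proj('top',p),proj('side',[.57,-.308,.107]))
im,d=load('side1'); cv2.imwrite('pics/c2.png',cv2.resize(im[180:400,240:420],(648,592*220*0+592))[:,:,::-1])
S=pts('side',d)
for u,v in [(335,292),(320,297),(360,283),(340,280)]: print(u,v,S[v,u].round(4), R.inv().apply(S[v,u]-p).round(4))
E
```

```text
(np.float64(327.5835693370319), np.float64(289.6861770185596)) (np.float64(421.0471591122161), np.float64(183.90635754864192)) (np.float64(335.00633881884494), np.float64(314.46630211518345))
335 292 [ 0.5455 -0.3926  0.2508] [ 0.0825  0.0089 -0.0856]
320 297 [ 0.5276 -0.3975  0.2485] [ 0.0823  0.0274 -0.0879]
360 283 [ 0.5759 -0.3839  0.2554] [ 0.0824 -0.0229 -0.0822]
340 280 [ 0.5487 -0.3963  0.2741] [ 0.0882  0.0011 -0.1073]
```

View pics/c2.png

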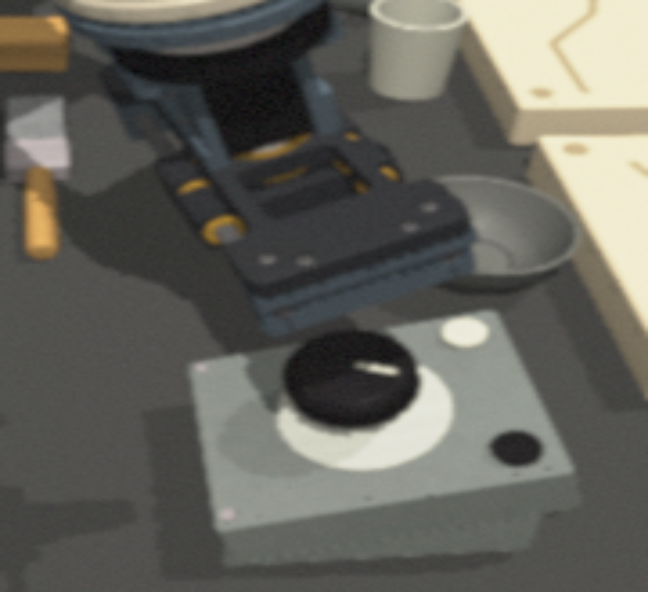

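{"api": "arm_command", "payload": {
  "rows": [
    [0,[0,0,30],[0,0,0]],
    [0,[0,0,50],[0,0,0]],
    [0,[0,0,56],[0,0,0]],
    [0,[0,0,60],[0,0,0]],
    [0,[0,0,64],[0,0,0]],
    [0,[0,0,67],[0,0,0]],
    [0,[0,0,67],[0,0,0]]
  ]
}}

```text
clock: 2.33
ee_pos: [0.5718, -0.309, 0.1011]
orientation: [-0.082, 0.791, -0.599, 0.1]
wrist_force: [-4.4, -2.2, 3.1]
grip_width: 0.0006
```

{"api": "arm_command", "payload": {
  "rows": [
    [0,[0,0,2],[0,0,0]],
    [0,[0,0,4],[0,0,0]],
    [0,[0,0,4],[0,0,0]]
  ]
}}

```text
clock: 2.7
ee_pos: [0.5729, -0.3089, 0.0972]
orientation: [-0.082, 0.791, -0.599, 0.1]
wrist_force: [-5.8, -2.5, 6.6]
grip_width: 0.0005
```

{"api": "arm_command", "payload": {
  "rows": [
    [0,[0,0,2],[0,0,0]],
    [0,[0,0,3],[0,0,0]],
    [0,[0,0,3],[0,0,0]]
  ]
}}

```text
clock: 3.08
ee_pos: [0.5736, -0.3091, 0.0954]
orientation: [-0.082, 0.791, -0.598, 0.101]
wrist_force: [-13.3, -0.7, 24.6]
grip_width: 0.0009
```

{"api": "arm_command", "payload": {
  "rows": [
    [0,[0,0,1],[0,0,0]],
    [0,[0,0,1],[0,0,0]],
    [0,[0,0,-10],[0,0,0]],
    [0,[0,0,-50],[0,0,0]],
    [80,[0,0,-100],[0,0,0]],
    [80,[-30,0,-120],[0,0,0]],
    [80,[-90,0,-120],[0,0,0]],
    [80,[-150,0,-120],[0,0,0]],
    [80,[-150,0,-120],[0,0,0]]
  ]
}}

```text
clock: 4.2
ee_pos: [0.5015, -0.1615, 0.2008]
orientation: [-0.083, 0.791, -0.597, 0.099]
wrist_force: [0.4, -0.8, 0.1]
grip_width: 0.0478
```

```bash
python3 - <<'E'
from h import *
p,R=pose();print(p,observe()['joints'].round(3))
for n in('top','side'):
    im,d=snap(n,n+'2')
    Q=pts(n,d); c=np.array([.5815,-.307,.062]); 
    reg=(np.hypot(Q[...,0]-.571,Q[...,1]+.308)<.05); h=(Q-c)@N; hh=h[reg&(h>.02)&(h<.06)]; print(n,np.percentile(hh,[50,90,98]).round(4),len(hh))
E
```

```text
[ 0.50153767 -0.16146122  0.20082933] [-0.518  0.273  1.804  0.183  0.854  0.67 ]
top [0.0349 0.0381 0.0397] 307
side [0.035  0.0369 0.0379] 1068
```

View pics/side2.png

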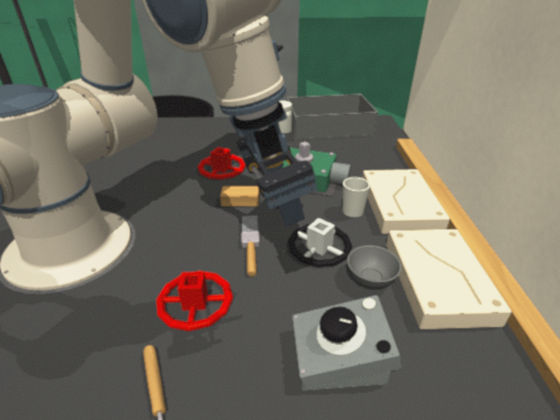

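View pics/top2.png

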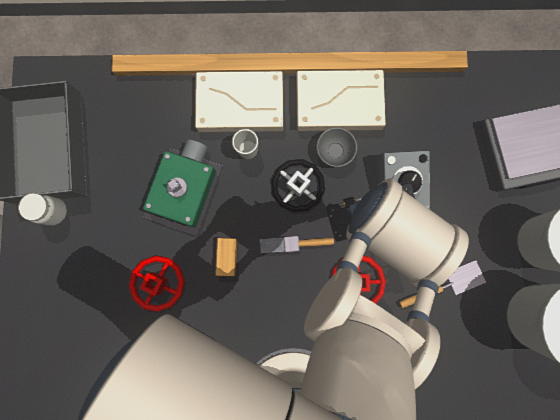

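```bash
python3 - <<'E'
from h import *
to([.583,-.021,.12],tool([0,0,-1],-.716))
E
```

```text
shift [-122.4  -92.3  100.5] rot [-0.228 -0.132 -0.576] rows>= 3.4
```

{"api": "arm_command", "payload": {
  "rows": [
    [75,[-40,-30,20],[-0.06,-0.03,-0.15]],
    [75,[-75,-55,45],[-0.12,-0.07,-0.3]],
    [75,[-105,-80,75],[-0.18,-0.1,-0.45]],
    [75,[-122,-92,100],[-0.228,-0.132,-0.576]],
    [75,[-122.4,-92.3,100.5],[-0.228,-0.132,-0.576]],
    [75,[-122.4,-92.3,100.5],[-0.228,-0.132,-0.576]]
  ]
}}

```text
clock: 5.05
ee_pos: [0.583, -0.0222, 0.1195]
orientation: [-0.0, 0.936, -0.352, -0.0]
wrist_force: [-1.5, -0.4, -0.1]
grip_width: 0.075
```

```bash
python3 - <<'E'
from h import *
to([.583,-.021,.026],tool([0,0,-1],-.716)); p,R=pose(); print(p,R.as_euler('xyz'),observe()['joints'].round(3),observe()['grip_width'])
im,d=snap('side','side3'); cv2.imwrite('pics/c3.png',cv2.resize(im[130:310,230:420],(760,720)[:2] if 0 else (633,600))[:,:,::-1]); print(proj('side',p))
E
```

```text
shift [-0.8 -0.9 93.5] rot [-0.     0.    -0.003] rows>= 1.5
[ 0.58301967 -0.02221708  0.1194555 ] [-3.14120994e+00  2.76634054e-04 -7.18699933e-01] [-1.410e-01  5.420e-01  1.557e+00  1.000e-03  1.042e+00  5.780e-01] 0.07504560318398094
(np.float64(321.677902566428), np.float64(204.43818829250102))
```

View pics/c3.png

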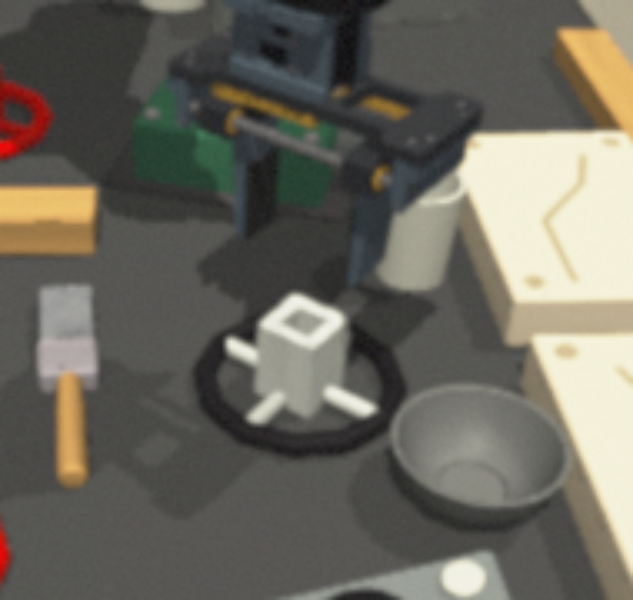

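{"api": "arm_command", "payload": {
  "rows": [
    [75,[-0.8,-0.9,40],[0,0,0]],
    [75,[-0.8,-0.9,75],[0,0,0]],
    [75,[-0.8,-0.9,93],[0,0,0]],
    [75,[-0.8,-0.9,93],[0,0,0]],
    [30,[-0.8,-0.9,93],[0,0,0]],
    [20,[-0.8,-0.9,93],[0,0,0]],
    [20,[-0.8,-0.9,93],[0,0,0]],
    [20,[-0.8,-0.9,93],[0,0,0]]
  ]
}}

```text
clock: 6.1
ee_pos: [0.583, -0.0202, 0.027]
orientation: [-0.0, 0.936, -0.351, 0.0]
wrist_force: [-1.7, -0.1, 7.6]
grip_width: 0.0442
```

Gripped: the opening is 44.2 mm, which matches the hub width. Lifting to about 0.14 m.

{"api": "arm_command", "payload": {
  "rows": [
    [20,[0,0,-20],[0,0,0]],
    [20,[0,0,-60],[0,0,0]],
    [20,[0,0,-110],[0,0,0]],
    [20,[0,0,-140],[0,0,0]],
    [20,[0,0,-140],[0,0,0]],
    [20,[0,0,-140],[0,0,0]]
  ]
}}

```text
clock: 6.85
ee_pos: [0.5819, -0.02, 0.1651]
orientation: [0.0, 0.936, -0.351, -0.001]
wrist_force: [-0.0, 0.5, -3.6]
grip_width: 0.0441
```

```bash
python3 - <<'E'
from h import *
p,R=pose(); o=observe(); print(p,R.as_euler('xyz'),o['joints'].round(3),o['grip_width'],o['wrist_force'])
im,d=snap('side','side4'); snap('top','top4')
# target: hover at spindle
to([.5702,.2985,p[2]],tool([0,0,-1],np.radians(34.4-90)))
E
```

```text
[ 0.58187395 -0.01999369  0.1651235 ] [ 3.14050993e+00  2.25769806e-03 -7.16644189e-01] [-0.137  0.486  1.511  0.     1.147  0.579] 0.04414460083300134 [-0.01232263  0.46492146 -3.63370673]
shift [-217.9 -232.5   -0. ] rot [0.002 0.003 0.254] rows>= 5.1
```

View pics/side4.png

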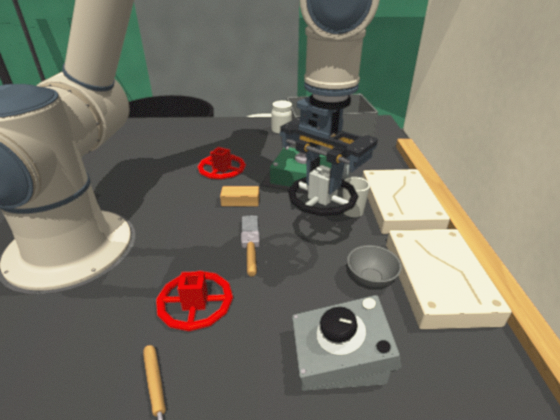

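View pics/top4.png

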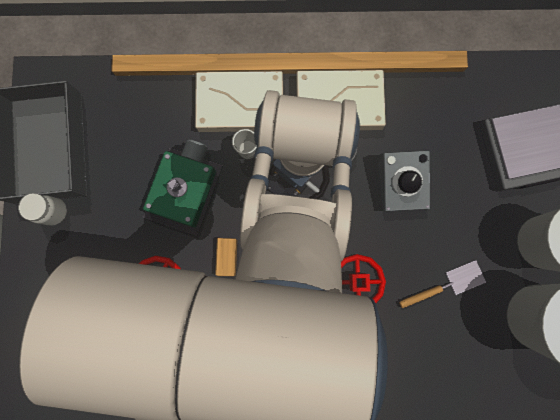

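```bash
cat >> h.py <<'E'
from scipy.optimize import least_squares
def rimfit(tag,n,c,z0,z1,rout=.0742,show=True):
    im,d=load(tag); Q=pts(n,d); r=np.hypot(Q[...,0]-c[0],Q[...,1]-c[1])
    m=(Q[...,2]>z0)&(Q[...,2]<z1)&(r>.052)&(r<.082)&(im.max(-1)<90)
    q=Q[m]; 
    # torus fit: centre, ring radius R, tube a
    def f(x):
        dx=q-x[:3]; nn=np.array([x[3],x[4],1]); nn/=np.linalg.norm(nn); h=dx@nn; rr=np.linalg.norm(dx-h[:,None]*nn,axis=1)
        return np.hypot(rr-.067,h)-.008
    s=least_squares(f,[c[0],c[1],(z0+z1)/2,0,0],loss='soft_l1',f_scale=.001)
    if show: print(tag,len(q),s.x.round(4),'rms',np.sqrt(np.mean(s.fun**2)).round(4))
    return s.x
E
python3 - <<'E'
from h import *
for t,n,c in(('side0','side',(.583,-.022)),('top0','top',(.583,-.022))): rimfit(t,n,c,.002,.024)
for t,n,c in(('side4','side',(.583,-.022)),('top4','top',(.583,-.022))): rimfit(t,n,c,.141,.163)
E
```

```text
side0 815 [ 0.5839 -0.0204  0.0083 -0.0015 -0.0051] rms 0.0015
top0 929 [ 0.5828 -0.0193  0.0075 -0.      0.0013] rms 0.0025
side4 855 [ 0.5824 -0.0197  0.1464  0.0013 -0.0088] rms 0.0013
top4 294 [ 0.5823 -0.0175  0.1452  0.0059  0.0018] rms 0.0016
```

```bash
python3 - <<'E'
from h import *
def sq(tag,n,c,z0,z1,w,a0,R):
    im,d=load(tag);Q=pts(n,d); q=Q[(Q[...,2]>z0)&(Q[...,2]<z1)&(np.hypot(Q[...,0]-c[0],Q[...,1]-c[1])<R)][:,:2]
    def f(x):
        t=x[2]; dx=q-x[:2]; u=np.stack([dx@[np.cos(t),np.sin(t)],dx@[-np.sin(t),np.cos(t)]],1)
        return np.abs(u).max(1)-w/2
    s=least_squares(f,[*c,np.radians(a0)],loss='soft_l1',f_scale=.001)
    print(tag,len(q),s.x[:2].round(4),np.degrees(s.x[2]).round(1),'rms',np.sqrt(np.mean(s.fun**2)).round(4))
for t in('side0','side2'):
  sq(t,'side',(.571,.298),.080,.105,.022,35,.018)
  sq(t,'side',(.583,-.021),.020,.056,.044,49,.035)
for t in ('top0','top2','top1'):
  sq(t,'top',(.570,.300),.080,.105,.022,35,.018)
  sq(t,'top',(.583,-.020),.020,.056,.044,49,.035)
  im,d=load(t);Q=pts('top',d); dist=np.hypot(Q[...,0]-.57,Q[...,1]-.3); 
  r=cv2.minAreaRect((Q[(dist<.02)&(Q[...,2]>.105)][:,:2]*1000).astype(np.float32));print('top face',r)
E
```

```text
side0 82 [0.5717 0.298 ] 35.5 rms 0.0012
side0 373 [ 0.5836 -0.022 ] 50.4 rms 0.0038
side2 82 [0.5712 0.2986] 37.4 rms 0.0011
side2 383 [ 0.5837 -0.0219] 50.5 rms 0.0038
top0 35 [0.5703 0.3007] 35.3 rms 0.0006
top0 80 [ 0.5816 -0.0191] 50.7 rms 0.0056
top face ((569.9417724609375, 300.50408935546875), (22.218162536621094, 21.536884307861328), 33.885276794433594)
top2 34 [0.5705 0.3011] 33.4 rms 0.0005
top2 88 [ 0.5815 -0.0197] 50.7 rms 0.0057
top face ((569.8726806640625, 300.60345458984375), (21.58266830444336, 22.526199340820312), 40.66073989868164)
top1 31 [0.5705 0.301 ] 35.6 rms 0.0005
top1 97 [ 0.5812 -0.0184] 46.9 rms 0.0053
top face ((569.9097900390625, 300.84271240234375), (22.097496032714844, 21.679668426513672), 38.20214080810547)
```

```bash
python3 - <<'E'
from h import *
to([.571,.2988,.165],tool([0,0,-1],np.radians(35.5-90)))
E
```

```text
shift [-2.175e+02 -2.333e+02  1.000e-01] rot [0.002 0.003 0.235] rows>= 5.1
```

{"api": "arm_command", "payload": {
  "rows": [
    [20,[-25,-27,0],[0,0,0.03]],
    [20,[-60,-64,0],[0,0,0.06]],
    [20,[-95,-102,0],[0,0,0.1]],
    [20,[-130,-140,0],[0,0,0.14]],
    [20,[-165,-177,0],[0,0,0.18]],
    [20,[-195,-209,0],[0.002,0.003,0.22]],
    [20,[-212,-227,0],[0.002,0.003,0.235]],
    [20,[-217.5,-233.3,0],[0.002,0.003,0.235]],
    [20,[-217.5,-233.3,0],[0.002,0.003,0.235]],
    [20,[-217.5,-233.3,0],[0.002,0.003,0.235]]
  ]
}}

```text
clock: 8.2
ee_pos: [0.572, 0.2975, 0.1662]
orientation: [-0.0, 0.889, -0.458, 0.001]
wrist_force: [-1.1, -0.1, -3.1]
grip_width: 0.0443
```

```bash
python3 - <<'E'
from h import *
p,R=pose(); o=observe(); print(p,R.as_euler('xyz'),o['joints'].round(3),o['grip_width'],o['wrist_force'])
to([.571,.2988,p[2]],tool([0,0,-1],np.radians(35.5-90)))
im,d=snap('side','side5'); it,_=snap('top','top5')
rimfit('side5','side',(.571,.2988),.141,.163); rimfit('top5','top',(.571,.2988),.141,.163)
cv2.imwrite('pics/c5.png',np.hstack([cv2.resize(im[80:220,240:400],(400,350)),cv2.resize(it[120:260,100:260],(400,350))])[:,:,::-1])
E
```

```text
[0.57199233 0.29752512 0.16618153] [-3.14026709e+00 -2.12565039e-03 -9.52366267e-01] [ 0.388  0.566  1.352 -0.002  1.222  1.341] 0.04429129646226407 [-1.06739123 -0.11693029 -3.10474882]
shift [-1.6  0.1 -0. ] rot [-0.001 -0.002 -0.001] rows>= 0.0
side5 452 [ 0.5727  0.2976  0.1475  0.0012 -0.0049] rms 0.0015
top5 336 [ 0.571   0.301   0.1463 -0.0038  0.0083] rms 0.0016
```

View pics/c5.png

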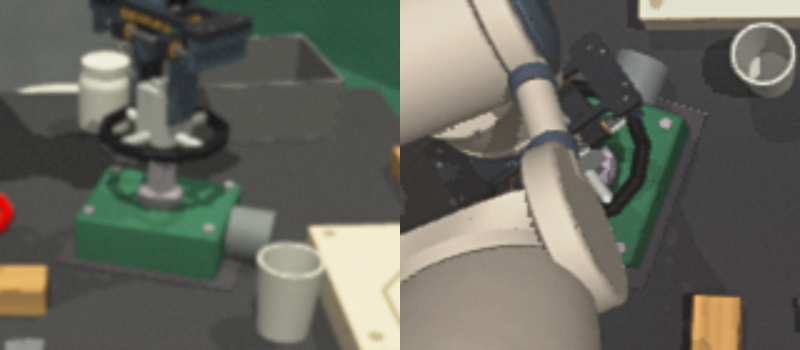

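{"api": "arm_command", "payload": {
  "rows": [
    [20,[-0.8,0.6,10],[0,0,0]],
    [20,[-0.8,0.6,20],[0,0,0]],
    [20,[-0.8,0.6,25],[0,0,0]],
    [20,[-0.8,0.6,28],[0,0,0]],
    [20,[-0.8,0.6,31],[0,0,0]],
    [20,[-0.8,0.6,31],[0,0,0]]
  ]
}}

```text
clock: 9.05
ee_pos: [0.5711, 0.299, 0.1355]
orientation: [-0.0, 0.889, -0.458, 0.001]
wrist_force: [-0.2, 0.3, -4.5]
grip_width: 0.0443
```

{"api": "arm_command", "payload": {
  "rows": [
    [20,[0,0,2],[0,0,0]],
    [20,[0,0,4],[0,0,0]],
    [20,[0,0,4],[0,0,0]]
  ]
}}

```text
clock: 9.43
ee_pos: [0.571, 0.2989, 0.1314]
orientation: [-0.0, 0.889, -0.458, 0.001]
wrist_force: [0.5, 0.1, -3.8]
grip_width: 0.0439
```

{"api": "arm_command", "payload": {
  "rows": [
    [20,[0,0,3],[0,0,0]],
    [20,[0,0,6],[0,0,0]],
    [20,[0,0,9],[0,0,0]],
    [20,[0,0,9],[0,0,0]]
  ]
}}

```text
clock: 9.93
ee_pos: [0.571, 0.2988, 0.1222]
orientation: [-0.0, 0.889, -0.458, 0.001]
wrist_force: [0.0, -0.9, -3.0]
grip_width: 0.0444
```

{"api": "arm_command", "payload": {
  "rows": [
    [20,[0,0,4],[0,0,0]],
    [20,[0,0,8],[0,0,0]],
    [20,[0,0,12],[0,0,0]],
    [20,[0,0,16],[0,0,0]],
    [20,[0,0,20],[0,0,0]],
    [20,[0,0,20],[0,0,0]]
  ]
}}

```text
clock: 10.68
ee_pos: [0.571, 0.2988, 0.1021]
orientation: [-0.0, 0.889, -0.458, 0.001]
wrist_force: [-0.5, -0.2, -3.3]
grip_width: 0.0439
```

{"api": "arm_command", "payload": {
  "rows": [
    [20,[0,0,2],[0,0,0]],
    [20,[0,0,3],[0,0,0]],
    [20,[0,0,4],[0,0,0]],
    [20,[0,0,4],[0,0,0]]
  ]
}}

```text
clock: 11.18
ee_pos: [0.5713, 0.2989, 0.099]
orientation: [-0.001, 0.889, -0.458, 0.002]
wrist_force: [-2.2, -1.3, 4.8]
grip_width: 0.0439
```

{"api": "arm_command", "payload": {
  "rows": [
    [75,[0,0,4],[0,0,0]],
    [75,[0,0,4],[0,0,0]],
    [75,[0,0,3],[0,0,0]],
    [75,[0,0,-20],[0,0,0]],
    [75,[0,0,-60],[0,0,0]],
    [75,[0,0,-110],[0,0,0]],
    [75,[50,0,-120],[0,0,0]],
    [75,[110,0,-120],[0,0,0]],
    [75,[170,0,-120],[0,0,0]],
    [75,[230,0,-120],[0,0,0]]
  ]
}}

```text
clock: 12.42
ee_pos: [0.7053, 0.11, 0.2193]
orientation: [-0.001, 0.889, -0.458, 0.002]
wrist_force: [0.9, 0.9, 0.5]
grip_width: 0.075
```

```bash
python3 - <<'E'
from h import *
p,R=pose(); o=observe(); print(p,R.as_euler('xyz'),o['joints'].round(3),o['grip_width'],o['wrist_force'])
im,d=snap('side','side6'); it,dt=snap('top','top6')
rimfit('side6','side',(.571,.2988),.074,.096); rimfit('top6','top',(.571,.2988),.074,.096)
for n,dd in(('side',d),('top',dt)):
    Q=pts(n,dd); r=np.hypot(Q[...,0]-.571,Q[...,1]-.299); q=Q[(r<.033)&(Q[...,2]>.12)]; print(n,'hub top z',np.percentile(q[:,2],[50,90]))
    c=np.array([.5815,-.307,.062]); reg=(np.hypot(Q[...,0]-.571,Q[...,1]+.308)<.05); h=(Q-c)@N; hh=h[reg&(h>.02)&(h<.06)]; print(n,'stop h',np.percentile(hh,[50,90,98]).round(4))
E
```

```text
[0.7052941  0.10999293 0.21927375] [-3.13908197e+00 -2.20904137e-03 -9.51611791e-01] [ 7.100e-02  6.190e-01  1.093e+00 -1.000e-03  1.426e+00  1.023e+00] 0.07500021469819482 [0.88371125 0.94499761 0.53854172]
side6 434 [ 0.572   0.2989  0.0803 -0.002  -0.0035] rms 0.0016
top6 481 [ 0.5708  0.298   0.0795 -0.0049 -0.0012] rms 0.0019
side hub top z [0.12982359 0.13261069]
side stop h [0.0349 0.0369 0.0378]
top hub top z [0.1310481  0.13349701]
top stop h [0.0348 0.0377 0.0399]
```

View pics/side6.png

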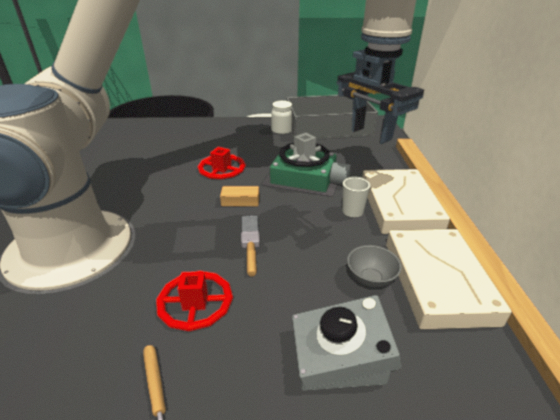

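View pics/top6.png

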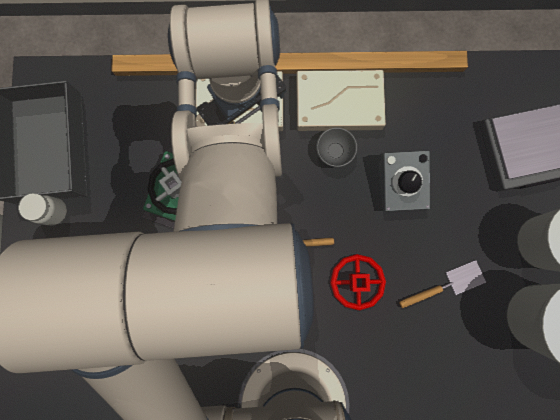

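```bash
python3 - <<'E'
from h import *
ex=np.array([N[2],0,-N[0]]);ex/=np.linalg.norm(ex);ey=np.cross(N,ex)
c=np.array([.5703,-.3078,.107])-N*.0105
for n in('top','side'):
  for t in ('2','6'):
    im,d=load(n+t);Q=pts(n,d); w=Q-c; h=w@N; a=w@ex; b=w@ey; m=(h>-.021)&(h<-.007)&(np.hypot(a,b)<.036)&(np.hypot(a,b)>.022)&(im.max(-1)<70); q=np.stack([a[m],b[m]],1)
    s=least_squares(lambda x:np.hypot(*(q-x).T)-.03,[0,0],loss='soft_l1',f_scale=.001); C=c+ex*s.x[0]+ey*s.x[1]
    print(n+t,m.sum(),(s.x*1000).round(2),C.round(4),np.sqrt(np.mean(s.fun**2)).round(4))
C=c
to(C+N*.05,tool(-N,.4))
E
```

```text
top2 21 [-1.97  0.74] [ 0.5711 -0.3069  0.0964] 0.0009
top6 35 [-1.52  0.44] [ 0.5715 -0.3072  0.0965] 0.0009
side2 126 [-0.1  -0.79] [ 0.5729 -0.3085  0.0968] 0.0006
side6 122 [-0.17 -0.76] [ 0.5728 -0.3084  0.0968] 0.0006
shift [253.7 359.2  73.6] rot [ 0.088  0.262 -1.36 ] rows>= 7.4
```

```bash
python3 - <<'E'
from h import *
C=np.array([.5724,-.3085,.0967])
to(C+N*.05,tool(-N,.4))
E
```

```text
shift [254.  360.2  73.7] rot [ 0.088  0.262 -1.36 ] rows>= 7.4
```

{"api": "arm_command", "payload": {
  "rows": [
    [90,[30,42,0],[0.01,0.03,-0.15]],
    [90,[60,85,0],[0.02,0.06,-0.3]],
    [90,[90,128,0],[0.03,0.09,-0.45]],
    [90,[120,170,0],[0.04,0.12,-0.6]],
    [90,[150,213,10],[0.05,0.15,-0.78]],
    [90,[180,256,20],[0.06,0.18,-0.95]],
    [90,[205,290,35],[0.07,0.21,-1.1]],
    [90,[230,325,50],[0.08,0.24,-1.23]],
    [90,[250,355,65],[0.088,0.262,-1.36]],
    [90,[253.5,360,70],[0.088,0.262,-1.36]]
  ]
}}

```text
clock: 13.78
ee_pos: [0.5572, -0.3057, 0.148]
orientation: [0.02, 0.97, 0.205, 0.127]
wrist_force: [0.1, 0.7, 0.9]
grip_width: 0.0899
```

```bash
python3 - <<'E'
from h import *
C=np.array([.5724,-.3085,.0967])
o=observe();print(o['joints'].round(3),o['grip_width'],o['wrist_force'])
to(C+N*.05,tool(-N,.4)); to(C-N*.0265,tool(-N,.4))
im,d=snap('side','side7'); cv2.imwrite('pics/c7.png',cv2.resize(im[180:400,240:460],(600,600))[:,:,::-1])
E
```

```text
[-0.693  0.494  1.597  0.228  0.873 -1.241] 0.08985161289505587 [0.12469058 0.66504572 0.90245021]
shift [0.1 3.7 3.4] rot [-0.003  0.001  0.005] rows>= 0.1
shift [ 0.1  3.9 79.9] rot [-0.003  0.001  0.005] rows>= 1.3
```

View pics/c7.png

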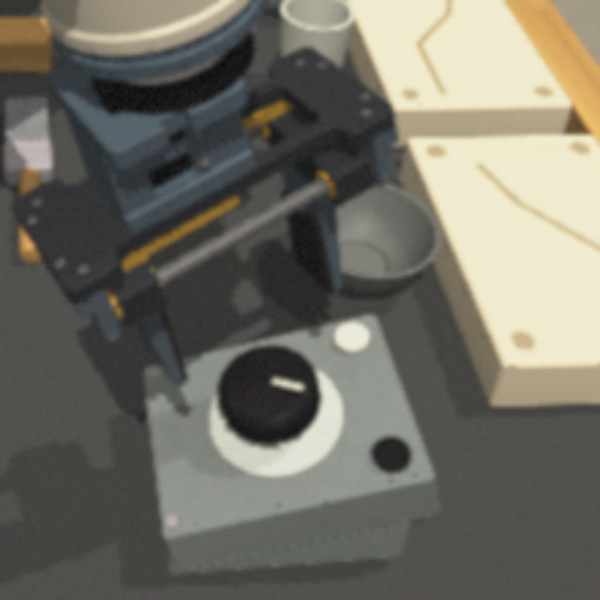

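{"api": "arm_command", "payload": {
  "rows": [
    [91,[0.5,0.2,3.7],[0,0,0]],
    [91,[0.5,0.2,3.7],[0,0,0]],
    [91,[0.5,0.2,3.7],[0,0,0]]
  ]
}}

```text
clock: 14.2
ee_pos: [0.5605, -0.3029, 0.1457]
orientation: [0.02, 0.97, 0.205, 0.127]
wrist_force: [-0.8, 0.2, -0.1]
grip_width: 0.0909
```

```bash
python3 - <<'E'
from h import *
C=np.array([.5724,-.3085,.0967])
to(C-N*.0265,tool(-N,.4))
E
```

```text
shift [-3.4  5.5 76.9] rot [-0.003  0.     0.006] rows>= 1.2
```

{"api": "arm_command", "payload": {
  "rows": [
    [91,[0,0,0],[0,0,0]],
    [91,[0,0,0],[0,0,0]]
  ]
}}

```text
clock: 14.45
ee_pos: [0.5601, -0.3035, 0.1455]
orientation: [0.02, 0.97, 0.205, 0.127]
wrist_force: [0.3, -0.7, 0.7]
grip_width: 0.0906
```

```bash
python3 - <<'E'
from h import *
C=np.array([.5724,-.3085,.0967])
to(C-N*.0265,tool(-N,.4)); print(pose()[0])
E
```

```text
shift [-2.8  5.1 76.8] rot [-0.003  0.     0.005] rows>= 1.2
[ 0.56008013 -0.30347135  0.14550359]
```

{"api": "arm_command", "payload": {
  "rows": [
    [91,[-2.8,5.1,20],[-0.003,0,0.005]],
    [91,[-2.8,5.1,40],[-0.003,0,0.005]],
    [91,[-2.8,5.1,40],[-0.003,0,0.005]]
  ]
}}

```text
clock: 14.82
ee_pos: [0.5692, -0.3084, 0.1053]
orientation: [0.02, 0.971, 0.202, 0.127]
wrist_force: [0.1, 0.4, 0.4]
grip_width: 0.0912
```

```bash
python3 - <<'E'
from h import *
C=np.array([.5724,-.3085,.0967])
to(C-N*.0265,tool(-N,.4)); print(pose()[0],observe()['wrist_force'])
im,d=snap('side','side8'); cv2.imwrite('pics/c8.png',cv2.resize(im[180:400,240:460],(600,600))[:,:,::-1])
E
```

```text
shift [ 0.8  0.6 35.6] rot [-0.002  0.001 -0.   ] rows>= 0.6
[ 0.56917907 -0.30837511  0.10530884] [0.12435161 0.39102153 0.42091396]
```

View pics/c8.png

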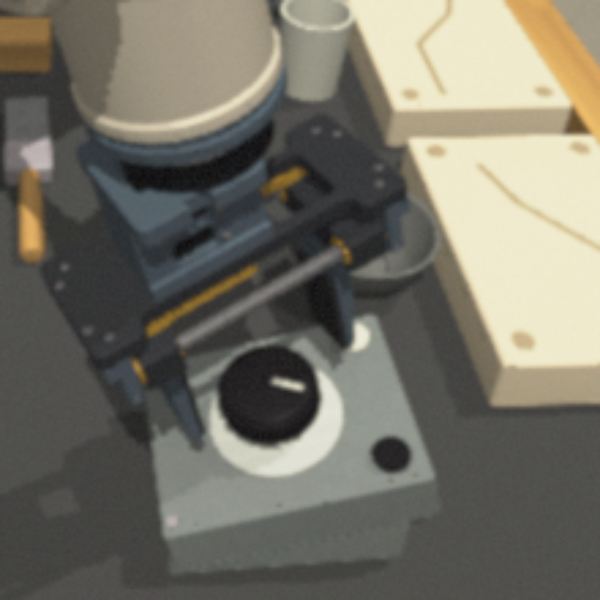

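{"api": "arm_command", "payload": {
  "rows": [
    [91,[0.5,0.5,12],[0,0,0]],
    [91,[0.5,0.5,24],[0,0,0]],
    [91,[0.5,0.5,31],[0,0,0]],
    [91,[0.5,0.5,35],[0,0,0]],
    [91,[0.5,0.5,35],[0,0,0]]
  ]
}}

```text
clock: 15.5
ee_pos: [0.5792, -0.3087, 0.0725]
orientation: [0.021, 0.971, 0.202, 0.128]
wrist_force: [0.1, -0.3, 0.8]
grip_width: 0.0912
```

{"api": "arm_command", "payload": {
  "rows": [
    [70,[0,0,0],[0,0,0]],
    [62,[0,0,0],[0,0,0]],
    [50,[0,0,0],[0,0,0]],
    [50,[0,0,0],[0,0,0]],
    [50,[0,0,0],[0,0,0]]
  ]
}}

```text
clock: 16.12
ee_pos: [0.5795, -0.3088, 0.073]
orientation: [0.021, 0.971, 0.202, 0.128]
wrist_force: [2.6, 2.8, 3.1]
grip_width: 0.0591
```

```bash
python3 - <<'E'
from h import *
o=observe(); p,R=pose(); print('tool F',R.inv().apply(o['wrist_force']).round(1),'T',R.inv().apply(o['wrist_torque']).round(2),o['joints'].round(3),o['grip_width'])
C=np.array([.5724,-.3085,.0967]); to(C-N*.0265,tool(-N,.4))
E
```

```text
tool F [ 4.2 -1.2 -2.3] T [0.13 0.5  0.02] [-0.672  0.619  1.613  0.256  0.728 -1.258] 0.05906838586258309
shift [-0.5 -0.8  1.8] rot [ 0.001 -0.    -0.   ] rows>= 0.0
```

{"api": "arm_command", "payload": {
  "rows": [
    [50,[0,0,0],[0,0,0.1]],
    [50,[0,0,0],[0,0,0.22]],
    [50,[0,0,0],[0,0,0.34]],
    [50,[0,0,0],[0,0,0.46]],
    [50,[0,0,0],[0,0,0.58]],
    [50,[0,0,0],[0,0,0.7]],
    [50,[0,0,0],[0,0,0.8]],
    [50,[0,0,0],[0,0,0.8]]
  ]
}}

```text
clock: 17.12
ee_pos: [0.5784, -0.3086, 0.0726]
orientation: [-0.031, 0.973, -0.192, 0.125]
wrist_force: [-4.7, -0.1, 4.4]
grip_width: 0.0596
```

```bash
cat > st.py <<'E'
from h import *
o=observe(); p,R=pose(); print('tool F',R.inv().apply(o['wrist_force']).round(1),'T',R.inv().apply(o['wrist_torque']).round(2),o['joints'].round(3),o['grip_width'].round(4))
C=np.array([.5724,-.3085,.0967]); print('p rel',((p-C)@N*1000).round(1), 'tool tilt',np.degrees(np.arccos(-R.as_matrix()[:,2]@N)).round(2))
im,d=snap('side','tmp'); Q=pts('side',d); cv2.imwrite('pics/c9_%d.png'%(o['clock']*100),cv2.resize(im[180:400,240:460],(600,600))[:,:,::-1])
E
python3 st.py; ls -t pics/c9*|head -1
```

```text
Traceback (most recent call last):
  File "st.py", line 2, in <module>
    o=observe(); p,R=pose(); print('tool F',R.inv().apply(o['wrist_force']).round(1),'T',R.inv().apply(o['wrist_torque']).round(2),o['joints'].round(3),o['grip_width'].round(4))
                                                                                                                                                        ^^^^^^^^^^^^^^^^^^^^^
AttributeError: 'float' object has no attribute 'round'
ls: cannot access 'pics/c9*': No such file or directory
```

```bash
sed -i "s/o\['grip_width'\].round(4)/round(o['grip_width'],4)/" st.py; python3 st.py; cp $(ls -t pics/c9*|head -1) pics/v1.png
```

```text
tool F [-3.2  1.3 -5.5] T [-0.3  -0.93  0.09] [-0.672  0.619  1.614  0.255  0.729 -0.457] 0.0596
p rel -24.9 tool tilt 0.09
```

View pics/v1.png

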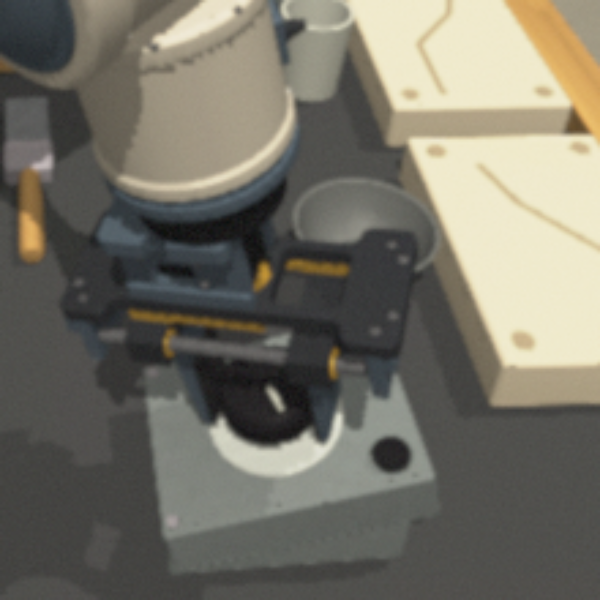

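{"api": "arm_command", "payload": {
  "rows": [
    [50,[0,0,0],[0,0,0.1]],
    [50,[0,0,0],[0,0,0.22]],
    [50,[0,0,0],[0,0,0.34]],
    [50,[0,0,0],[0,0,0.46]],
    [50,[0,0,0],[0,0,0.5]],
    [50,[0,0,0],[0,0,0.5]]
  ]
}}

```text
clock: 17.92
ee_pos: [0.5779, -0.3081, 0.0723]
orientation: [-0.061, 0.895, -0.427, 0.113]
wrist_force: [-7.7, 1.1, 4.0]
grip_width: 0.0595
```

```bash
python3 st.py
```

```text
tool F [-5.   4.3 -5.8] T [-0.73 -1.21  0.06] [-0.672  0.619  1.615  0.255  0.73   0.042] 0.0595
p rel -25.0 tool tilt 0.16
```

{"api": "arm_command", "payload": {
  "rows": [
    [50,[0,0,0],[0,0,0.1]],
    [50,[0,0,0],[0,0,0.2]],
    [50,[0,0,0],[0,0,0.3]],
    [50,[0,0,0],[0,0,0.3]]
  ]
}}

```text
clock: 18.48
ee_pos: [0.5777, -0.3077, 0.0722]
orientation: [-0.077, 0.821, -0.556, 0.102]
wrist_force: [-7.5, 4.0, 4.6]
grip_width: 0.0593
```

```bash
python3 st.py
```

```text
tool F [-6.   4.1 -6.3] T [-0.92 -1.43  0.03] [-0.672  0.619  1.615  0.255  0.73   0.343] 0.0593
p rel -25.1 tool tilt 0.2
```

{"api": "arm_command", "payload": {
  "rows": [
    [50,[0,0,0],[0,0,0.1]],
    [50,[0,0,0],[0,0,0.2]],
    [50,[0,0,0],[0,0,0.2]]
  ]
}}

```text
clock: 18.9
ee_pos: [0.5776, -0.3074, 0.0721]
orientation: [-0.087, 0.762, -0.635, 0.094]
wrist_force: [-7.7, 5.8, 5.6]
grip_width: 0.0593
```

```bash
python3 st.py; cp $(ls -t pics/c9*|head -1) pics/v2.png
```

```text
tool F [-6.9  4.9 -7.3] T [-1.02 -1.49  0.06] [-0.672  0.619  1.615  0.255  0.73   0.543] 0.0593
p rel -25.1 tool tilt 0.23
```

View pics/v2.png

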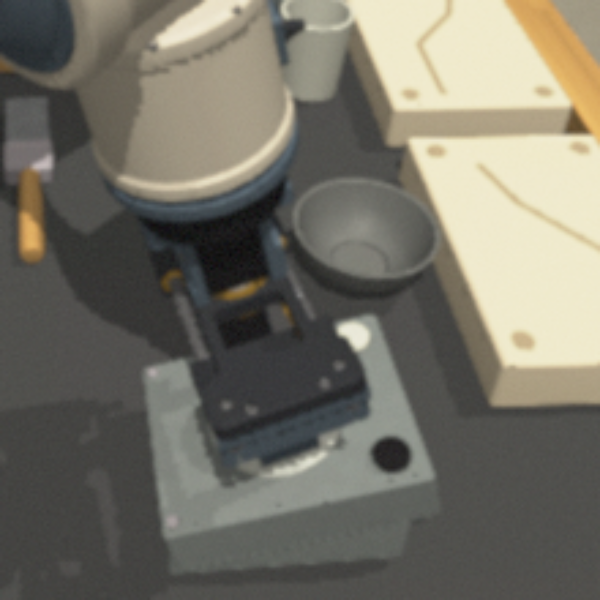

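{"api": "arm_command", "payload": {
  "rows": [
    [50,[0,0,0],[0,0,0.1]],
    [50,[0,0,0],[0,0,0.2]],
    [50,[0,0,0],[0,0,0.2]]
  ]
}}

```text
clock: 19.32
ee_pos: [0.5776, -0.3071, 0.0721]
orientation: [0.096, -0.694, 0.708, -0.084]
wrist_force: [-6.1, 7.5, 6.0]
grip_width: 0.0594
```

```bash
python3 st.py
```

```text
tool F [-7.5  4.5 -7.2] T [-1.14 -1.66  0.05] [-0.672  0.619  1.615  0.255  0.731  0.743] 0.0594
p rel -25.2 tool tilt 0.25
```

{"api": "arm_command", "payload": {
  "rows": [
    [50,[0,0,0],[0,0,0.1]],
    [50,[0,0,0],[0,0,0.2]],
    [50,[0,0,0],[0,0,0.2]]
  ]
}}

```text
clock: 19.75
ee_pos: [0.5777, -0.3068, 0.0721]
orientation: [0.104, -0.62, 0.774, -0.074]
wrist_force: [-5.3, 10.3, 6.2]
grip_width: 0.0597
```

```bash
python3 st.py
```

```text
tool F [-9.4  5.8 -7.2] T [-1.3  -1.92  0.06] [-0.671  0.619  1.615  0.256  0.731  0.943] 0.0597
p rel -25.2 tool tilt 0.26
```

{"api": "arm_command", "payload": {
  "rows": [
    [50,[0,0,0],[0,0,0.1]],
    [50,[0,0,0],[0,0,0.2]],
    [50,[0,0,0],[0,0,0.2]]
  ]
}}

```text
clock: 20.18
ee_pos: [0.579, -0.3076, 0.0728]
orientation: [0.112, -0.54, 0.832, -0.065]
wrist_force: [0.5, 9.1, 7.3]
grip_width: 0.0596
```

```bash
python3 st.py; cp $(ls -t pics/c9*|head -1) pics/v3.png
```

```text
tool F [-9.4  1.6 -6.8] T [-0.44 -1.52  0.06] [-0.671  0.618  1.614  0.256  0.73   1.143] 0.0596
p rel -24.8 tool tilt 0.09
```

View pics/v3.png

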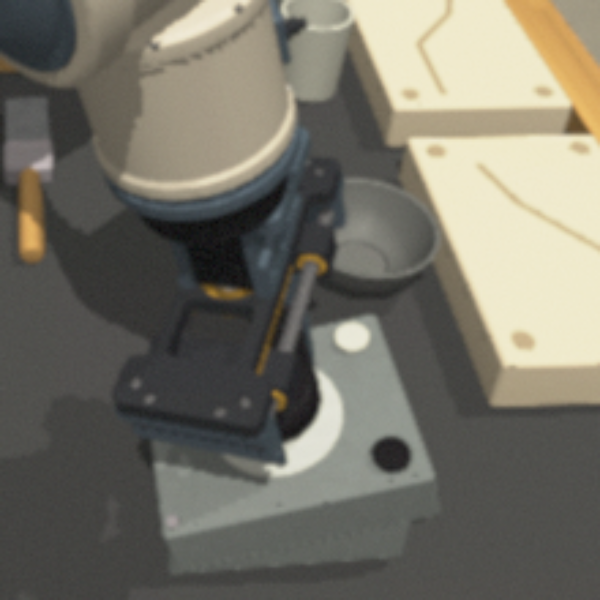

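{"api": "arm_command", "payload": {
  "rows": [
    [60,[0,0,0],[0,0,0]],
    [75,[0,0,0],[0,0,0]],
    [91,[0,0,0],[0,0,0]],
    [91,[0,0,0],[0,0,0]],
    [91,[0,0,-15],[0,0,0]],
    [91,[0,0,-40],[0,0,0]],
    [91,[0,0,-80],[0,0,0]],
    [91,[0,0,-120],[0,0,0]],
    [91,[0,0,-120],[0,0,0]]
  ]
}}

```text
clock: 21.35
ee_pos: [0.5491, -0.3113, 0.1929]
orientation: [0.112, -0.54, 0.831, -0.069]
wrist_force: [0.6, 0.6, -0.3]
grip_width: 0.091
```

```bash
python3 - <<'E'
from h import *
for n in('top','side'):
    im,d=snap(n,n+'9')
    Q=pts(n,d); c=np.array([.5815,-.307,.062]); 
    reg=(np.hypot(Q[...,0]-.571,Q[...,1]+.308)<.05); h=(Q-c)@N; hh=h[reg&(h>.02)&(h<.06)]; print(n,np.percentile(hh,[50,90,98]).round(4),len(hh))
    if n=='side': cv2.imwrite('pics/v4.png',cv2.resize(im[180:400,240:460],(600,600))[:,:,::-1])
E
```

```text
top [0.0307 0.0379 0.0435] 8
side [0.045  0.0471 0.0479] 1106
```

View pics/v4.png

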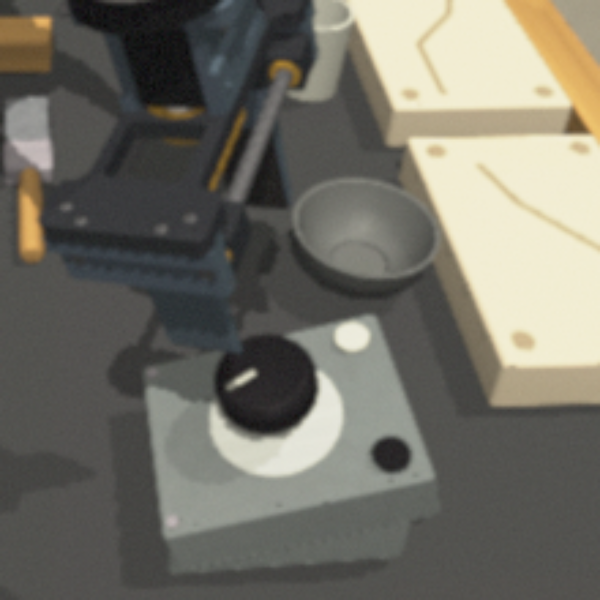

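{"api": "arm_command", "payload": {
  "rows": [
    [91,[0,0,-40],[0,0,0]],
    [91,[0,0,-60],[0,0,0]],
    [91,[0,0,-60],[0,0,0]]
  ]
}}

```text
clock: 21.82
ee_pos: [0.5333, -0.311, 0.2472]
orientation: [0.112, -0.54, 0.831, -0.066]
wrist_force: [0.0, -0.4, -0.8]
grip_width: 0.091
```

```bash
python3 - <<'E'
from h import *
im,d=snap('side','side10');snap('top','top10')
for t in('side0','side6','side10'):
    I,dd=load(t);Q=pts('side',dd); c=np.array([.5815,-.307,.062]); reg=(np.hypot(Q[...,0]-.571,Q[...,1]+.308)<.05); h=(Q-c)@N; hh=h[reg&(h>.02)&(h<.06)]; print(t,np.percentile(hh,[50,90,98]).round(4))
rimfit('side10','side',(.571,.2988),.074,.096); rimfit('top10','top',(.571,.2988),.074,.096)
print(observe()['wrist_force'],observe()['clock'],np.abs(observe()['qvel']).max())
E
```

```text
side0 [0.045  0.047  0.0478]
side6 [0.0349 0.0369 0.0378]
side10 [0.0449 0.047  0.0478]
side10 0 [0.571  0.2988 0.085  0.     0.    ] rms nan
top10 960 [ 0.5706  0.3     0.0795  0.0015 -0.0044] rms 0.002
[0.7394014  0.42413602 0.40355337] 21.925 0.009908544948129802
  return _methods._mean(a, axis=axis, dtype=dtype,
  ret = ret.dtype.type(ret / rcount)
```

View pics/side10.png

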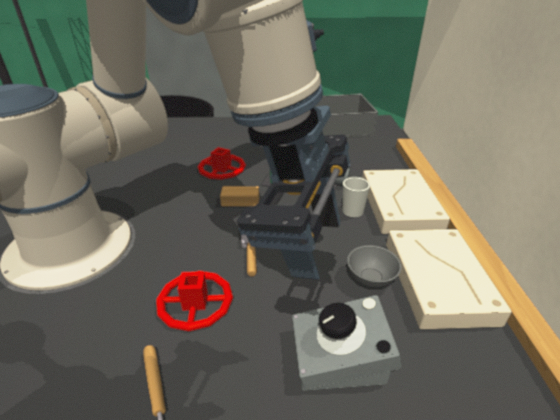

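View pics/top10.png

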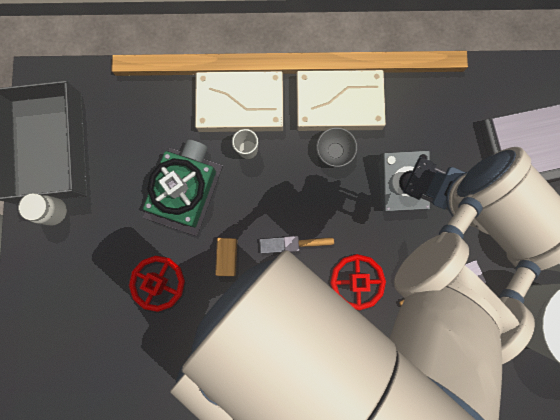

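The mushroom head stands at its original height in the side view, and the wheel sits on the boss at top (172,183). The cup, bowl, brush and block are at their starting pixels, and the arm is clear of everything, so I'm handing in.

```bash
python3 -c "
from station import *
print(finish_job())"
```

```text
the job is handed in; nothing more can be done
None
```

The job is done and handed in at about 22 s of the 72 s allowed; the hand-in gave no verdict.

- **Stop pressed:** I pushed the mushroom square to the panel with closed fingers, to about 27 N against the hard end. It stayed down about 10 mm after I let go, and still measured down when the wheel was fitted and released.
- **Handwheel fitted:** I gripped the wheel by its hub, lowered it onto the spindle without jamming until I felt the boss, and released it. Its fitted rim centre is 79.5–80.3 mm above the bench, where 80 mm means fully home. It lies within about 1 mm of the spindle centre and level to about 0.005 rad.
- **Mushroom released:** I turned the head 2.4 rad clockwise in one grasp, without pulling. After I opened the fingers, its height matched the starting picture to within 0.1 mm. I saw no clear lift in the wrist force while turning, only a change in sideways force on the last step, so the release is confirmed by the pictures.
- **Other things on the bench:** The cup, bowl, brush and block look unmoved by eye against the first picture; I did not measure them. The red look-alike wheels were left alone.

**Checks that failed or disagreed:** The two cameras differed by 2–4 mm in y, so I positioned relative to each view and the gripper. The last side view of the wheel was blocked by the arm, so the final wheel check comes from the top camera only; an earlier side view right after release agreed with it.

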